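# Switch on three wireless sensors in channel order

### The arm

A 7-joint arm with a two-finger parallel gripper is mounted at the origin on the work surface. World frame = base frame: x ahead of the robot, y to its left, z up, the work surface at z = 0. Lengths are in mm, angles in rad, forces in N, time in s.
With the tool pointing down it reaches from about 400 to 900 mm from the base axis. Payload 5.5 kg.
Tool frame: the origin (TCP) lies midway between the tips of the shut fingers; the grasp point (between the pads) lies 19 mm behind it; z points along the fingers, x is the direction in which the jaws open and shut, and the axes are right-handed (so a half turn about z gives the same grasp; the last joint's range is limited). The gripper opens to 85 mm and grips with 20 to 120 N. Pads are 22 mm wide; open, the fingers measure 114 mm over their backs; the gripper's body (76 mm by 85 mm) begins 54 mm behind the grasp point. The pads swing forward as they close: fully open they stand 13 mm farther back than shut.
Start: joints at [0.263, 0.501, -0.427, 1.55, 0.221, 1.138, -0.21], TCP at [650, 0.037, 231.31] pointing down, gripper open.
Joint ranges: [-2.88, 2.88], [-0.31, 2.03], [-1.54, 1.56], [0.2, 2.42], [-1.41, 4.55], [0.19, 2.02], [-2.57, 2.57]. Speed limits (rad/s): [2.57, 2.57, 3.14, 3.14, 3.14, 3.14, 3.14].

### API

Orientations are given as a unit quaternion [w, x, y, z].
In Python, from station import r, cams, ticket gives the robot as it stands. Calls block until the motion is done:
- r.reach(position, orientation): joint-space move of the TCP to a pose.
- r.move_linear(position, attitude=None, rate=150, f_stop=None): straight line of the TCP; attitude=None keeps the orientation; rate is the mean speed in mm/s. With f_stop (N) it stops when the force on the tool has changed by that much, and returns True; else False.
- r.move_j(angles): joint-space move.
- r.command_gripper(opening): finger opening in mm; the grip force is fixed at half the most; returns when the fingers have stopped.
- r.wait(seconds).
- r.inverse_kinematics(position, orientation): joint angles nearest the present ones, or None.
- cams.capture(name): name is "scene" or "side" or "wrist"; returns the picture (480x640x3 uint8, red, green, blue); there is no depth.
- cams.camera_model(name): a dict with "K" (3x3 intrinsics, pixels), "dist" ([k1, k2, p1, p2, k3] as OpenCV has them; the pictures are not rectified), "R" (3x3) and "t" (3): a world point X has camera coordinates R X + t; the wrist camera has in their place "tool_from_camera" (4x4, takes a point from camera to tool coordinates, whose origin is the TCP and whose axes are the tool frame's). Camera axes: x right, y down, z forward; pixel columns grow to the right and rows downward; lengths in mm; the calibration is good to about 2 mm. A picture is of the moment at which its call begins: read the wrist's pose just before it. camera_model takes no time and is no camera call.
A pose or a line that the arm cannot do raises r.IKError and nothing moves.
- ticket.job_done(): hands the job in, once; it reports no verdict.
Readings, each from a call of its own:
- r.read_time(): time.
- r.read_q(): joint angles.
- r.read_qd(): joint speeds.
- r.read_effort(): joint torques, N m.
- r.read_tcp_pos(): TCP position.
- r.read_orientation(): TCP orientation.
- r.read_force(): force on the tool from outside, world axes, zero at the start.
- r.read_torque(): the same for the moment, N m.
- r.read_width(): finger opening in mm.
Only numpy, scipy, OpenCV 4.12 (cv2) and the standard library are available. Lean on these libraries where they do the work, as an engineer would, in place of code of your own. Each camera call takes 0.05 s, during which the arm holds its last target.

### The job

The data logger gives out its channels in the order in which the wireless sensors come on: with the fingertips, press the button on the temperature sensor (single steel rod) first, then on the light sensor (dome), then on the pull-force sensor (hook), each gently and just until it is down and stays down. Leave the gas-pressure sensor (two nozzles) off, do not pick up or push the sensors about, and leave everything else on the bench alone.

Things in the scene. Friction and masses are not known exactly. Their poses are not given: they have to be found in the camera images.
- temp_unit: Temperature sensor: one straight steel probe rod, 10 mm thick, sticking 55 mm out of its +x end; loose white plastic box 100 x 60 x 30 mm (along its x, y, z), 0.18 to 0.32 kg, lying flat on the bench. Origin: centre of its underside; x along its length towards the sensing end, z up. Its grey round button stands on its top face, 22 mm from the centre towards the -x end
- temp_top (a point): centre of the top face of the temp_unit's button, a grey disc 28 mm across that stands 12 mm proud of the box (top 42 mm above the bench) when off and 6 mm proud when on; it goes down with the button
- temp_button (a joint): how far the temp_unit's button is pressed in: 0 = up (off), 0.006 m = right down (on). About 2.5 N moves it; it has no spring back and stays where it is left. On counts from 0.004; past full travel its rubber cap yields another 4 mm at 2.5 N per mm, then is hard, and springs up again when let go. Over 20 N counts as too hard
- light_unit: Light sensor: a white dome, 32 mm across and 19 mm high, on its top near the +x end, nothing sticking out of the end; loose white plastic box 100 x 60 x 30 mm (along its x, y, z), 0.18 to 0.32 kg, lying flat on the bench. Origin: centre of its underside; x along its length towards the sensing end, z up. Its grey round button stands on its top face, 22 mm from the centre towards the -x end
- light_top (a point): centre of the top face of the light_unit's button, a grey disc 28 mm across that stands 12 mm proud of the box (top 42 mm above the bench) when off and 6 mm proud when on; it goes down with the button
- light_button (a joint): how far the light_unit's button is pressed in: 0 = up (off), 0.006 m = right down (on). About 2.5 N moves it; it has no spring back and stays where it is left. On counts from 0.004; past full travel its rubber cap yields another 4 mm at 2.5 N per mm, then is hard, and springs up again when let go. Over 20 N counts as too hard
- pull_unit: Pull-force sensor: an open steel wire hook, 34 mm across, sticking 45 mm out of its +x end; loose white plastic box 100 x 60 x 30 mm (along its x, y, z), 0.18 to 0.32 kg, lying flat on the bench. Origin: centre of its underside; x along its length towards the sensing end, z up. Its grey round button stands on its top face, 22 mm from the centre towards the -x end
- pull_top (a point): centre of the top face of the pull_unit's button, a grey disc 28 mm across that stands 12 mm proud of the box (top 42 mm above the bench) when off and 6 mm proud when on; it goes down with the button
- pull_button (a joint): how far the pull_unit's button is pressed in: 0 = up (off), 0.006 m = right down (on). About 2.5 N moves it; it has no spring back and stays where it is left. On counts from 0.004; past full travel its rubber cap yields another 4 mm at 2.5 N per mm, then is hard, and springs up again when let go. Over 20 N counts as too hard
- gas_unit: Gas-pressure sensor: two short parallel plastic nozzles, side by side, sticking 28 mm out of its +x end; not used in this job, its button stays up; loose white plastic box 100 x 60 x 30 mm (along its x, y, z), 0.18 to 0.32 kg, lying flat on the bench. Origin: centre of its underside; x along its length towards the sensing end, z up. Its grey round button stands on its top face, 22 mm from the centre towards the -x end
- gas_top (a point): centre of the top face of the gas_unit's button, a grey disc 28 mm across that stands 12 mm proud of the box (top 42 mm above the bench) when off and 6 mm proud when on; it goes down with the button
- gas_button (a joint): how far the gas_unit's button is pressed in: 0 = up (off), 0.006 m = right down (on). About 2.5 N moves it; it has no spring back and stays where it is left. On counts from 0.004; past full travel its rubber cap yields another 4 mm at 2.5 N per mm, then is hard, and springs up again when let go. Over 20 N counts as too hard
- dropper: small glass bottle with red cap, 38 mm across, 75 mm tall; stands loose on the bench, to be left alone. Origin: centre of its underside
- jar: small glass jar with black cap, 44 mm across, 65 mm tall; stands loose on the bench, to be left alone. Origin: centre of its underside
- beaker: small glass beaker, 54 mm across, 70 mm tall; stands loose on the bench, to be left alone. Origin: centre of its underside
- weight: brass weight with a knob, 40 mm across, 50 mm tall; stands loose on the bench, to be left alone. Origin: centre of its underside
- stopper: rubber stopper, 32 mm across, 28 mm tall; stands loose on the bench, to be left alone. Origin: centre of its underside
Things that resemble listed ones, but are neither listed nor needed, are in the scene too. Leave any green, red or turquoise look-alike of the light_unit alone.

How it is judged (in metres and radians):
On the way, in this order (a step that is already met when the one before it is completed fails the run):
1. the temperature sensor is on (value of joint temp_button above 0.004 m), for 0.1 s.
2. the light sensor is on (value of joint light_button above 0.004 m), for 0.1 s.
3. the pull-force sensor is on (value of joint pull_button above 0.004 m), for 0.1 s.
At the end, for the whole second after the job is handed in: The buttons of the temperature, light and pull-force sensors are down (4 mm or more of 6 mm), the gas-pressure sensor's is up (under 2 mm), and all four sensors lie flat (within 0.1 rad) and at rest, within 25 mm of where they were (value of joint each of temp_button, light_button, pull_button above 0.004 m and value of joint gas_button below 0.002 m and distance of each of temp_unit, light_unit, pull_unit, gas_unit from where it was at the start of the episode below 0.025 m and angle between each of temp_unit, light_unit, pull_unit, gas_unit's own z axis and vertical below 0.1 rad and linear speed of each of temp_unit, light_unit, pull_unit, gas_unit below 0.01 m/s); the robot touches nothing.
It fails at once if a sensor is switched on out of order (its button 3 mm down before the one ahead of it is on) ((value of joint light_button above 0.003 m and value of joint temp_button below 0.004 m) or (value of joint pull_button above 0.003 m and value of joint light_button below 0.004 m)).
It fails at once if the gas-pressure sensor's button is pressed (2 mm or more) (value of joint gas_button above 0.002 m).
It fails at once if a sensor is pressed hard: more than 20 N from the robot (contact force between any of temp_unit, light_unit, pull_unit, gas_unit and the fingers above 20 N or contact force between any of temp_unit, light_unit, pull_unit, gas_unit and the arm above 20 N).
It fails at once if a sensor is lifted (10 mm), tipped (0.25 rad) or shoved along (30 mm) (height (world z) of any of temp_unit, light_unit, pull_unit, gas_unit above 0.01 m or angle between any of temp_unit, light_unit, pull_unit, gas_unit's own z axis and vertical above 0.25 rad or distance of any of temp_unit, light_unit, pull_unit, gas_unit from where it was at the start of the episode above 0.03 m).
It fails at once if another loose thing on the bench is moved more than 15 mm (distance of any of dropper, jar, beaker, weight, stopper from where it was at the start of the episode above 0.015 m).
It also fails if it takes over 53 s, if anything falls off the work surface, if the arm or the gripper's body presses on something with over 40 N, if the wrist force passes 120 N, or if a joint passes its speed limit or range.

## Working session

There is one attempt and no reset: what is moved stays moved. The work goes in short steps, each a Python script; the robot and the scene stay as the last script left them, time stands still between calls to the robot, and variables do not carry over. Pictures are saved under pics/ and viewed, and the job is handed in when it is done.

```bash
ls; mkdir -p pics
python3 - <<'E'
from station import r,cams,ticket
import cv2
for n in ["scene","side","wrist"]:
    im=cams.capture(n); cv2.imwrite(f"pics/{n}0.png",im[:,:,::-1]); m=cams.camera_model(n); print(n,m)
print(r.read_time(),r.read_tcp_pos(),r.read_orientation(),r.read_width())
E
```

```text
pics
scene {'K': array([[452.27936339,   0.        , 319.8747738 ],
       [  0.        , 452.27936339, 237.05681835],
       [  0.        ,   0.        ,   1.        ]]), 'dist': array([-0.00621446,  0.        ,  0.        ,  0.        ,  0.        ]), 'R': array([[-0.75263272,  0.65836191,  0.01017758],
       [ 0.55873818,  0.64676915, -0.51913515],
       [-0.34836136, -0.3850315 , -0.85463156]]), 't': array([ 414.10696509, -239.78717559, 1193.11807249])}
side {'K': array([[607.17077842,   0.        , 326.17480946],
       [  0.        , 607.17077842, 229.07761178],
       [  0.        ,   0.        ,   1.        ]]), 'dist': array([0.01901346, 0.        , 0.        , 0.        , 0.        ]), 'R': array([[-0.99500245, -0.09878658,  0.01453734],
       [-0.06315463,  0.50985537, -0.8579388 ],
       [ 0.0773409 , -0.85456931, -0.51354618]]), 't': array([ 488.58920215,  120.21680758, 1078.14666429])}
wrist {'K': array([[366.31438654,   0.        , 319.80283418],
       [  0.        , 366.31438654, 232.27063849],
       [  0.        ,   0.        ,   1.        ]]), 'dist': array([-0.06334007,  0.        ,  0.        ,  0.        ,  0.        ]), 'tool_from_camera': array([[ 9.99999827e-01,  5.75075987e-04,  1.26837865e-04,
        -1.24739260e+00],
       [-5.87934846e-04,  9.62623517e-01,  2.70842426e-01,
        -6.70846414e+01],
       [ 3.36578634e-05, -2.70842453e-01,  9.62623688e-01,
        -1.43174821e+02],
       [ 0.00000000e+00,  0.00000000e+00,  0.00000000e+00,
         1.00000000e+00]])}
0.15 [6.49484699e+02 4.16306980e-03 2.30488803e+02] [-4.32860801e-05  9.99999727e-01  2.94636846e-05 -7.37432725e-04] 85.37094614866004
```

View pics/scene0.png

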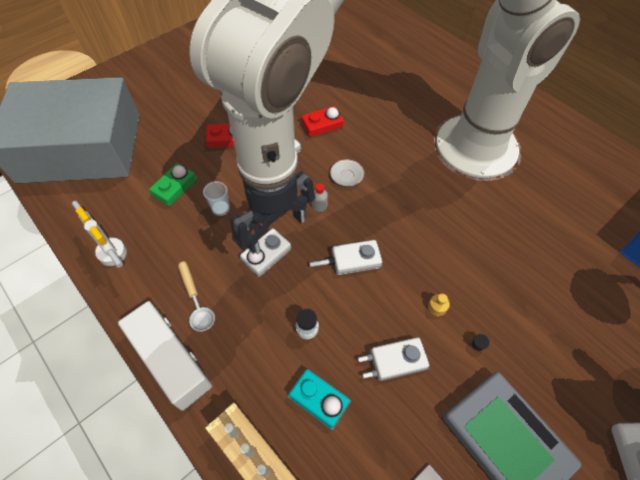

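View pics/side0.png

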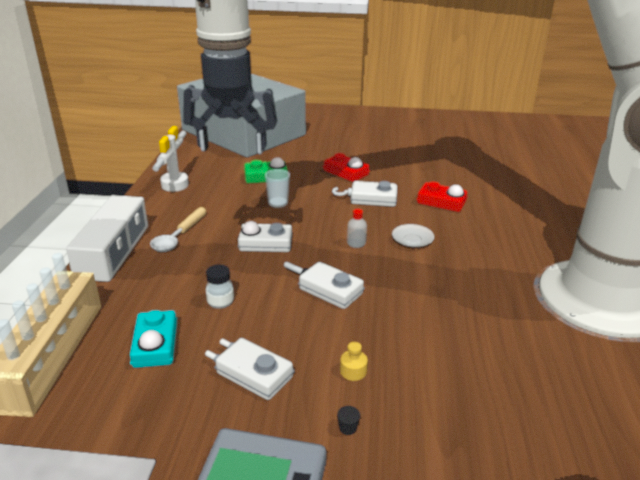

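View pics/wrist0.png

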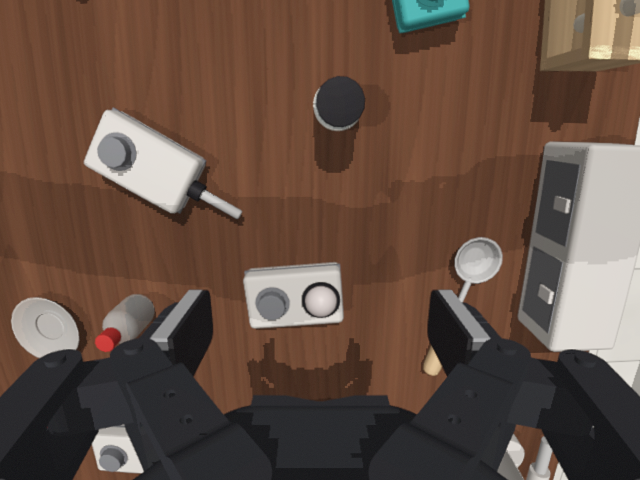

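Wrist view: light unit's button at (271,304) beside its dome (321,300), temp button at (115,152) with its rod ending at (240,215), and pull button partly seen at (112,458). Side view: pull (384,187) with hook, gas (264,364) with two nozzles. The green, red and turquoise units are look-alikes. Next I'll measure the buttons and enlarge them.

```bash
cat > h.py <<'E'
import numpy as np,cv2
from scipy.spatial.transform import Rotation as Ro
def ray(m,uv,pose=None):
    n=cv2.undistortPoints(np.array([[uv]],float),m["K"],m["dist"])[0,0]; d=np.array([n[0],n[1],1.])
    if "R" in m: return -m["R"].T@m["t"], m["R"].T@d
    p,q=pose; R=Ro.from_quat([q[1],q[2],q[3],q[0]]).as_matrix(); T=m["tool_from_camera"]
    return np.array(p)+R@T[:3,3], R@T[:3,:3]@d
def onplane(o,d,z): return o+d*(z-o[2])/d[2]
def grey(im,seed,rad):
    hsv=cv2.cvtColor(im,cv2.COLOR_RGB2HSV)
    mk=((hsv[...,1]<60)&(hsv[...,2]>85)&(hsv[...,2]<175)).astype(np.uint8)
    c=np.zeros_like(mk); cv2.circle(c,seed,rad,1,-1); mk&=c
    mk=cv2.morphologyEx(mk,cv2.MORPH_OPEN,np.ones((3,3),np.uint8))
    cs,_=cv2.findContours(mk,cv2.RETR_EXTERNAL,cv2.CHAIN_APPROX_NONE)
    cs=max(cs,key=cv2.contourArea); return cv2.fitEllipse(cs),cv2.contourArea(cs)
E
python3 - <<'E'
from h import *
from station import r,cams
pose=(r.read_tcp_pos(),r.read_orientation())
S={"wrist":{"temp":(115,152),"light":(271,304),"pull":(112,458)},"side":{"temp":(341,281),"light":(275,230),"pull":(384,187),"gas":(264,364)},"scene":{"temp":(367,251),"light":(273,241),"gas":(411,353)}}
tiles=[]
for n in S:
    im=cv2.imread(f"pics/{n}0.png")[:,:,::-1].copy(); m=cams.camera_model(n)
    vis=im.copy()
    for k,s in S[n].items():
        e,a=grey(im,s,24 if n=="wrist" else 13)
        print(n,k,np.round(e[0],1),np.round(e[1],1),a,onplane(*ray(m,e[0],pose),42).round(1))
        x,y=s; w=60
        P=cv2.copyMakeBorder(vis,w,w,w,w,cv2.BORDER_CONSTANT)
        t=cv2.resize(P[y:y+2*w,x:x+2*w],(190,190),interpolation=cv2.INTER_CUBIC)
        cv2.putText(t,n[:2]+k,(3,12),0,.4,(255,255,0)); f=190/120
        cv2.drawMarker(t,(int((e[0][0]-x+w)*f),int((e[0][1]-y+w)*f)),(255,0,0),0,8,1)
        tiles.append(t)
while len(tiles)<12: tiles.append(np.zeros_like(tiles[0]))
v=np.vstack([np.hstack(tiles[i:i+4]) for i in (0,4,8)])
cv2.imwrite("pics/crops1.png",v[:,:,::-1])
E
```

```text
wrist temp [115.9 152.2] [34.5 39.9] 982.0 [463.  49.  42.]
wrist light [272.  303.2] [32.7 33.8] 862.0 [600.3 -99.9  42. ]
wrist pull [111.5 457.8] [25.8 26.7] 474.0 [ 395.9 -310.1   42. ]
side temp [341.4 279.7] [14. 18.] 188.5 [459.3  61.7  42. ]
side light [276.  229.1] [12.7 16.1] 155.0 [598.6 -90.7  42. ]
side pull [384.  185.7] [10.1 12.9] 96.0 [ 393.1 -305.4   42. ]
side gas [265.2 364.3] [18.5 22.1] 316.5 [550.7 278.8  42. ]
scene temp [367.  251.2] [12.2 15.7] 139.0 [461.8  52.6  42. ]
scene light [272.2 241.7] [14.1 15.4] 166.5 [601.6 -99.7  42. ]
scene gas [411.  353.4] [15.5 18.9] 217.0 [554.5 268.   42. ]
```

View pics/crops1.png

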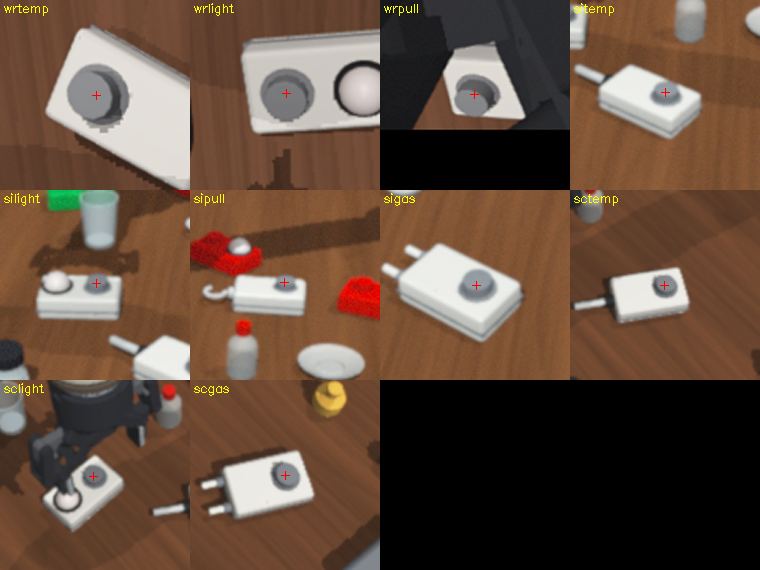

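Crops confirm: the rod is on the unit at scene (357,258) (temp), the dome on the white unit at (266,252) (light), the hook on the side-view unit at (373,193) (pull), and the two nozzles on gas, so that one is off limits. Side-view rays are about 9 mm off in y because the button wall biases the ellipse. I'll shut the fingers and take a near-vertical view over temp to refine it.

```bash
cat > look.py <<'E'
import sys
from h import *
from station import r,cams
def look(name,x,y,tag):
    Q=[0,1,0,0]
    r.reach([x,y+55,170],Q); r.wait(0.2)
    pose=(r.read_tcp_pos(),r.read_orientation()); im=cams.capture("wrist"); m=cams.camera_model("wrist")
    # project guess
    o,_=ray(m,(320,240),pose); q=pose[1]; R=Ro.from_quat([q[1],q[2],q[3],q[0]]).as_matrix()@m["tool_from_camera"][:3,:3]
    c=R.T@(np.array([x,y,42])-o); u=cv2.projectPoints(c[None],np.zeros(3),np.zeros(3),m["K"],m["dist"])[0].ravel()
    print("expected px",u.round(),"t",r.read_time(),pose[0])
    np.save(f"pics/{tag}.npy",np.r_[pose[0],pose[1]])
    cv2.imwrite(f"pics/{tag}.png",im[:,:,::-1])
E
python3 - <<'E'
from look import *
r.command_gripper(0)
look("temp",461,50,"w_temp")
print(r.read_width())
E
```

```text
expected px [319. 287.] t 2.0667 [462.5910091  104.56137824 170.36027007]
-0.09409568912163611
```

View pics/w_temp.png

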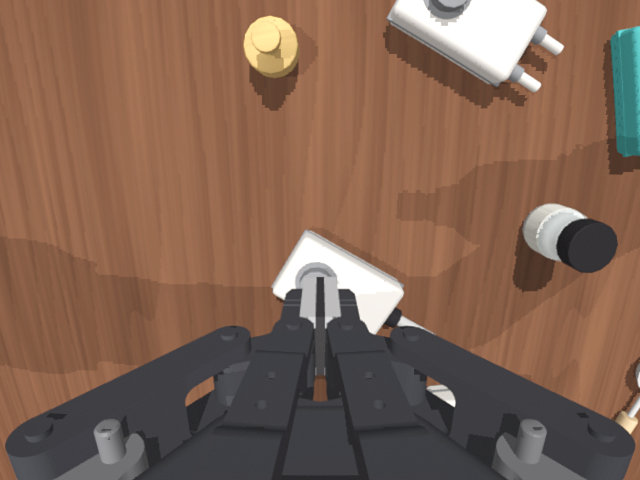

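The fingertips at (320,278) hide part of the temp button at (317,275). I'll back off in y and look again.

```bash
sed -i 's/y+55,170/y+105,170/' look.py
python3 - <<'E'
from look import *
look("temp",461,50,"w_temp2")
im=cv2.imread("pics/w_temp2.png"); cv2.imwrite("pics/w_temp2c.png",cv2.resize(im[120:280,220:420],(800,640))[:600])
E
```

```text
expected px [321. 340.] t 2.6333 [461.1563562  153.85609721 169.79948631]
```

View pics/w_temp2c.png

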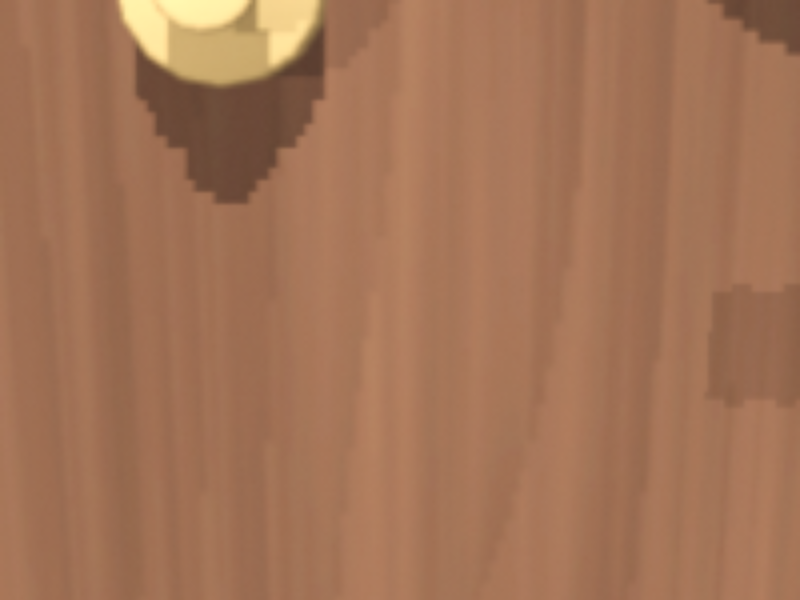

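Wrong way: the camera sits on the +y side of the TCP, so I need to back off towards -y.

```bash
sed -i 's/y+105,170/y-45,170/' look.py
python3 - <<'E'
from look import *
look("temp",461,50,"w_temp3")
im=cv2.imread("pics/w_temp3.png"); cv2.imwrite("pics/w_temp3c.png",cv2.resize(im[120:270,220:420],(800,600),interpolation=cv2.INTER_CUBIC))
E
```

```text
expected px [321. 163.] t 3.5333 [461.16922033   6.44312584 170.10603024]
```

View pics/w_temp3c.png

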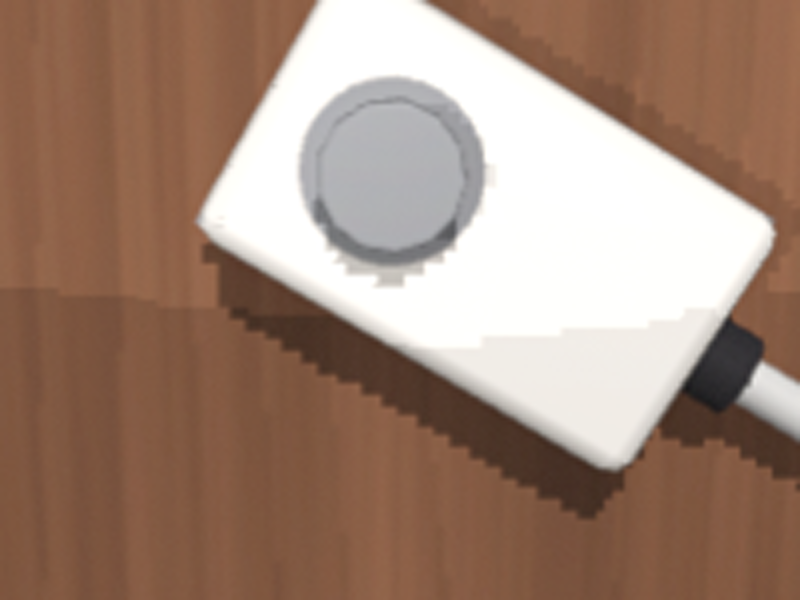

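The temp button's top is at crop (391,174), which is px (317.8,163.5). Its diameter of 37 px comes out at 28 mm, matching the spec. Pressing temp now.

```bash
cat > press.py <<'E'
from look import *
def press(tag,px):
    a=np.load(f"pics/{tag}.npy"); m=cams.camera_model("wrist")
    p=onplane(*ray(m,px,(a[:3],a[3:])),42); print("target",p.round(1))
    Q=[0,1,0,0]
    r.reach([p[0],p[1],70],Q); r.move_linear([p[0],p[1],50],rate=40); r.wait(0.3)
    f0=np.array(r.read_force()); print("f0",f0.round(2),r.read_tcp_pos().round(1) if hasattr(r.read_tcp_pos(),'round') else r.read_tcp_pos())
    s=r.move_linear([p[0],p[1],34.5],rate=8,f_stop=6)
    r.wait(0.15)
    print("stopped",s,"z",r.read_tcp_pos(),"dF",(np.array(r.read_force())-f0).round(2),"t",r.read_time())
    return p
def up(p): r.move_linear([p[0],p[1],110],rate=80)
E
python3 - <<'E'
from press import *
p=press("w_temp3",(317.75,163.5))
E
```

```text
target [458.4  49.6  42. ]
f0 [-0.99  0.11 -0.49] [458.5  49.6  50.1]
stopped False z [458.3612665   49.56601648  34.536223  ] dF [ 0.29 -0.15  3.72] t 7.2417
```

The contact force of 3.7 N at z=34.5 matches the cap spring (1.5 mm × 2.5 N/mm), so temp is fully down. Next I'll look at light.

Run:
```python
from press import *
up([458.4,49.6])
look("light",600,-99,"w_light")
im=cv2.imread("pics/w_light.png"); a=cv2.resize(im[110:260,220:320],(400,600),interpolation=cv2.INTER_CUBIC)
a=cv2.resize(im[100:250,240:440],(800,600),interpolation=cv2.INTER_CUBIC)
cv2.imwrite("pics/w_lightc.png",a)
s=cams.capture("side")[:,:,::-1]; cv2.imwrite("pics/side1c.png",cv2.resize(s[160:340,220:460],(720,540),interpolation=cv2.INTER_CUBIC))
```

```text
expected px [323. 164.] t 9.5583 [ 599.49807277 -141.67561162  169.74983052]
```

View pics/w_lightc.png

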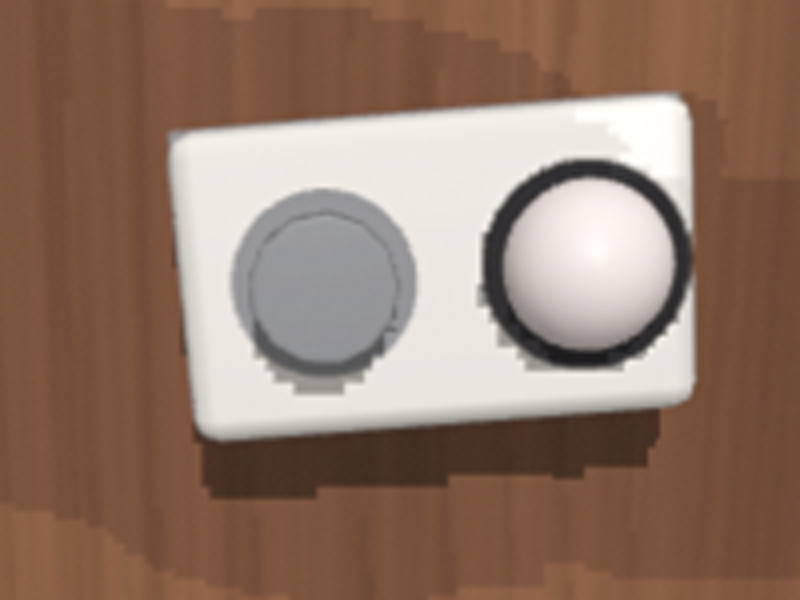

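View pics/side1c.png

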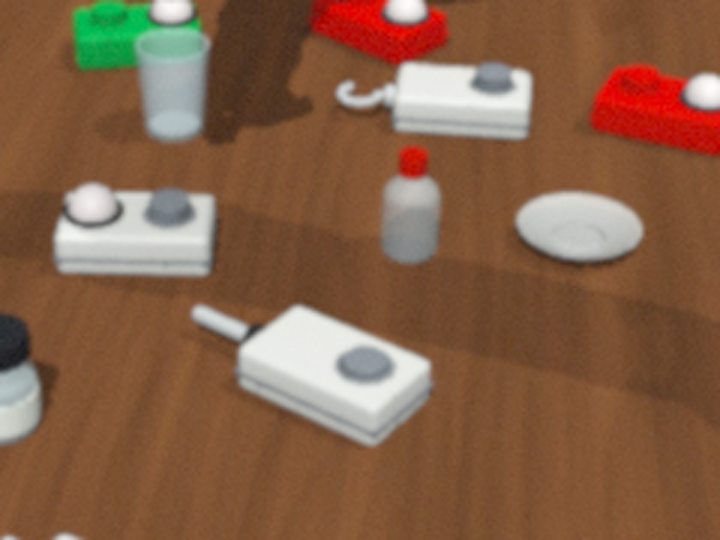

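Side view: temp button at (365,363) now sits visibly low, with the box unmoved. Light button top is at crop (323,286), which is px (320.8,171.5). The dome edge is about 34 mm away, clear of the shut fingers.

Run:
```python
from press import *
p=press("w_light",(320.75,171.5))
up(p)
look("pull",394,-309,"w_pull")
im=cv2.imread("pics/w_pull.png")
cv2.imwrite("pics/w_pullc.png",cv2.resize(im[100:250,220:420],(800,600),interpolation=cv2.INTER_CUBIC))
s=cams.capture("side")[:,:,::-1]; cv2.imwrite("pics/side2c.png",cv2.resize(s[160:340,220:460],(720,540),interpolation=cv2.INTER_CUBIC))
```

```text
target [ 598.7 -104.3   42. ]
f0 [ 0.71 -0.51  0.31] [ 598.9 -104.3   50.2]
stopped False z [ 598.73995834 -104.3010179    34.55788572] dF [-2.97  1.06  3.63] t 13.3
expected px [320. 163.] t 15.8833 [ 395.17374844 -352.73093874  169.74246693]
```

View pics/w_pullc.png

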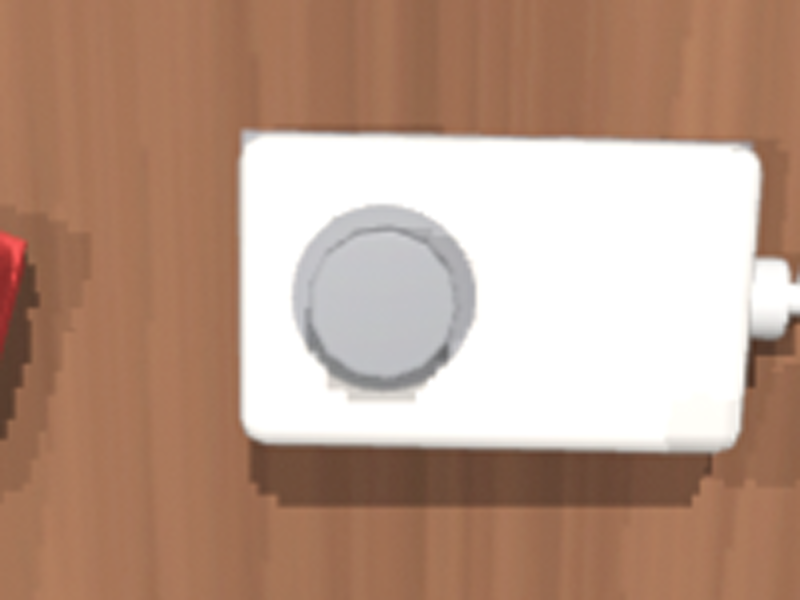

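View pics/side2c.png

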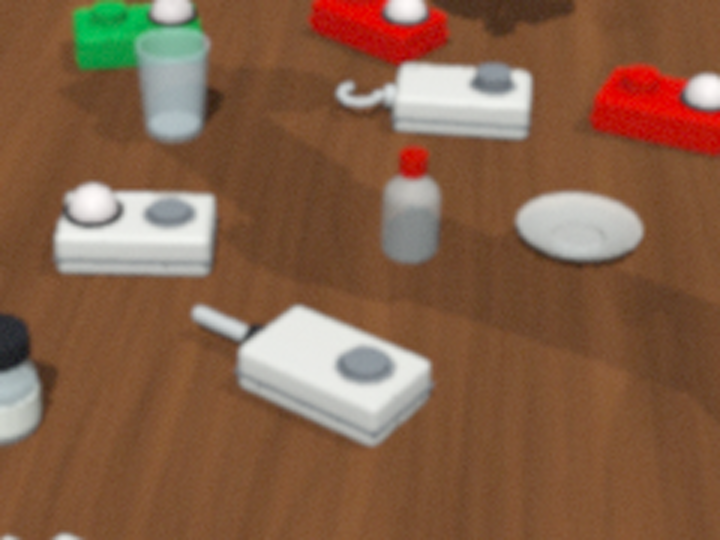

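Light button at (169,212) is down and its box hasn't moved. Pull button top is at crop (383,302), which is px (315.8,175.5), with the hook at the right end.

Run:
```python
from press import *
p=press("w_pull",(315.75,175.5))
up(p)
r.reach([500,-250,260],[0,1,0,0]); r.reach([650,0,260],[0,1,0,0])
s=cams.capture("side")[:,:,::-1]; cv2.imwrite("pics/side3c.png",cv2.resize(s[160:400,180:480],(750,600),interpolation=cv2.INTER_CUBIC))
a=cv2.imread("pics/side0.png")
for k,q in {"temp":(318,283),"light":(265,236),"pull":(373,193),"gas":(255,367)}.items():
    def c(im):
        h=cv2.cvtColor(im,cv2.COLOR_BGR2HSV); mk=((h[...,1]<50)&(h[...,2]>190)).astype(np.uint8); d=np.zeros_like(mk); cv2.circle(d,q,38,1,-1)
        mm=cv2.moments(mk&d); return np.round([mm["m10"]/mm["m00"],mm["m01"]/mm["m00"]],1)
    print(k,c(a),c(s.copy()))
print(r.read_time(),r.read_force())
```

```text
target [ 390.9 -318.3   42. ]
f0 [0.12 0.35 0.21] [ 390.9 -318.4   50.1]
stopped False z [ 390.8629417  -318.33167781   34.52858611] dF [-1.23  0.28  4.76] t 19.6167
temp [325.3 280.7] [325.8 280.4]
light [264.2 234.9] [264.3 235.2]
pull [369.3 191.6] [369.2 190.6]
gas [250.5 364.2] [250.6 364.1]
22.6917 [ 0.00946292  1.05545129 -0.23676694]
```

View pics/side3c.png

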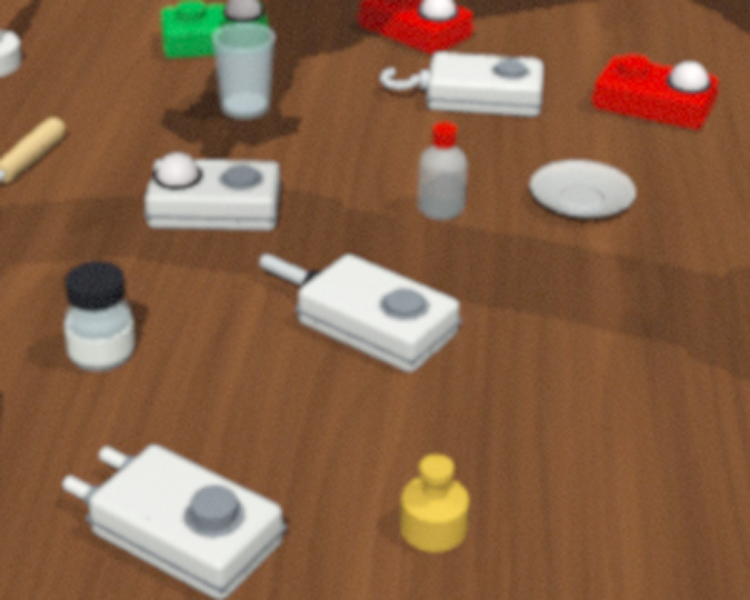

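The three buttons at (404,303), (241,177) and (511,68) are down, and gas at (213,509) is still up. Nothing has shifted by more than about 1 px, and the arm is clear. Handing in.

Run:
```python
from station import r,ticket
print(ticket.job_done(), r.read_time())
```

```text
the job is handed in; nothing more can be done
the job is handed in; nothing more can be done
```

I pressed the temperature, light and pull-force buttons in that order with the shut fingertips, then handed the job in; my last clock reading, just before, was 22.7 s of the 53 s allowed. No verdict was reported.

- **Presses:** each one ended at z ≈ 34.5 mm, about 1.5 mm past full travel, at 3.6 to 4.8 N vertically. The limit is 20 N. The 6 N force stop never triggered; every press ended on position.
- **Last side view:** the temperature, light and pull-force buttons are down and the gas-pressure button is up. The four boxes are within about 1 px of where they started, and the arm is clear of everything.

**Disagreements:**
- The first side-camera estimates of the temperature, light and gas buttons were about 9 to 13 mm off in y. I put that down to the button walls, and aimed with close wrist views instead.
- The first estimate for pull-force (y about -305 to -310) also differed from its close view (-318), which is the one I used.
- The light press showed about 3 N of sideways force, but its box did not visibly move.

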